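Show a camshaft to the inspection camera

TASK

Lift the exhaust camshaft (the one on the side of the exhaust outlet with its two studs, opposite the black rubber inlet stub) up out of the open cylinder head and show it to the inspection camera: first level and broadside to the camera, with the middle of the shaft on the lens axis 150 mm in front of the lens, held still there for a good second so the lobes can be photographed. Then turn it so that the face of its sprocket end looks squarely into the lens, centred at that same 150 mm focus point, and finish while holding it still there in the air. Leave the inlet camshaft lying in its saddles, and do not knock the camera or shift the things on the bench.

Things in the scene. Friction and masses are not known exactly. Their poses are not given: they have to be found in the camera images.
- exhaust_cam: exhaust camshaft, bright steel, 176 mm long, about 0.55 kg, loose in two half-round saddles (caps off), lifts straight up. Origin on its axis, 86 mm above the bench, in the middle of a hexagon 22 mm across flats, 40 mm long: the place to grip, close to the centre of mass; two flats stand upright, jaws close on them along body y. +x runs along the shaft to the sprocket end, z up as it lies
- inlet_cam: inlet camshaft, to be left alone: the same shaft lying parallel, 100 mm to the side (head y = -50 mm), same origin and axes
- exhaust_cam_end (a point): centre of the end face of the exhaust camshaft's sprocket end, 92 mm from its origin along its +x, axes as the camshaft's. Along x: egg-shaped lobes at +-32 mm (14 mm wide, up to 24 mm from the axis), 22 mm journals at +-55 mm, chain sprocket (68 mm dia, 6 mm thick) at +81 mm, plain end at -84 mm
- head: aluminium cylinder head, fixed, 202 x 191 mm, origin centre of underside. Exhaust camshaft at y = +50 mm, on the side with round outlet and two studs; black rubber inlet stub with a bright clamp at -y, out to -132 mm. +x to the sprockets (tops 120 mm up). Saddles 86 mm high, rim 64, floor 47. Beside the hexagon, space is free for 60 mm each way down to 19 mm below the shaft axis
- camera_lens (a point): centre of the inspection camera's front lens, in the middle of its 66 mm ring light. Camera axes: x points backwards along the lens axis, from the scene into the camera (it looks along -x); y is level. It looks down by 23 to 40 degrees, different each time. It hangs 390 mm up, 60 mm in front of the 25 mm column (413 mm high) of a stand with a grey base plate 160 x 140 x 18 mm
- camera_focus (a point): the focus point in the air, on the lens axis 150 mm in front of the lens; axes as the camera's (x points to the lens)
- caps_tray: bystander: black open tray 110 x 160 x 35 mm with the bearing caps, origin at the centre of its underside
- spanner: bystander: steel spanner lying on the bench, origin under about its middle
- driver: bystander: screwdriver lying on the bench, origin under about its middle

How it is judged:
On the way:
1. the exhaust camshaft is held in the air, level and broadside to the camera, its middle at the focus point, still for most of a second (contact force between the fingers and exhaust_cam above 2 N and contact force between exhaust_cam and head below 0.2 N and distance between exhaust_cam and camera_focus below 0.025 m and angle between the x axis of exhaust_cam and the x axis of camera_focus, either way round above 1.39 rad and angle between exhaust_cam's own x axis and vertical between 1.39 and 1.75 rad and linear speed of exhaust_cam below 0.03 m/s), for 0.7 s.
At the end, for the whole second after the job is handed in: Fingers hold the exhaust camshaft still in the air, clear of the head, sprocket end towards the lens, that end face within 20 mm of the focus point, axis within 10 degrees of the lens axis; inlet camshaft moved under 10 mm. (Before: broadside, level within 10 degrees, middle within 25 mm.) (contact force between the fingers and exhaust_cam above 2 N and contact force between exhaust_cam and head below 0.2 N and distance between exhaust_cam_end and camera_focus below 0.02 m and angle between the x axis of exhaust_cam and the x axis of camera_focus, either way round below 0.17 rad and x of exhaust_cam in the frame of camera_focus below -0.06 m and height (world z) of exhaust_cam above 0.13 m and linear speed of exhaust_cam below 0.03 m/s and angular speed of exhaust_cam below 0.15 rad/s and distance of inlet_cam from where it was at the start of the episode below 0.01 m); the arm keeps its last pose, push and grip.
It fails at once if the inlet camshaft is lifted or pushed out of place (15 mm) (distance of inlet_cam from where it was at the start of the episode above 0.015 m).
It fails at once if the inspection camera is knocked out of its aim (10 mm at the focus point) (distance of camera_focus from where it was at the start of the episode above 0.01 m).
It fails at once if a bystander on the bench is shifted by 30 mm (distance of any of caps_tray, spanner, driver from where it was at the start of the episode above 0.03 m).
It also fails if it takes over 38 s, if anything falls off the work surface, if the arm or the gripper's body presses on something with over 40 N, if the wrist force passes 120 N, or if a joint passes its speed limit or range.

ROBOT

A 6-joint arm with a two-finger parallel gripper is mounted at the origin on the work surface. World frame = base frame: x ahead of the robot, y to its left, z up, the work surface at z = 0. Lengths are in m, angles in rad, forces in N, time in s.
With the tool pointing down it reaches from about 0.275 to 0.85 m from the base axis. Payload 5.2 kg.
Tool frame: the origin (TCP) lies where the fingers leave the gripper's body, on its centre line; the fingertips stand 73 mm ahead of it and the grasp point (between the pads) lies 54 mm ahead of it; z points along the fingers, y is the line along which they close (so a half turn about z gives the same grasp; the last joint's range is limited). The gripper opens to 85 mm and grips with 20 to 120 N. Pads are 22 mm wide; open, the fingers measure 114 mm over their backs; the gripper's body (76 mm by 85 mm) begins 54 mm behind the grasp point. The pads swing forward as they close: fully open they stand 13 mm farther back than shut.
Start: joints at [-1.414, 0.259, 1.535, -0, 1.348, -0.203], TCP at [0.194, -0.515, 0.304] pointing down, gripper open.
Joint ranges: [-3.14, 3.14], [-0.91, 2.08], [0.19, 2.58], [-1.22, 4.36], [0.22, 2.71], [-3.12, 3.12]. Speed limits (rad/s): [2.57, 2.57, 3.14, 3.14, 3.14, 3.14].

INTERFACE

Orientations are given as a unit quaternion [x, y, z, w].
In Python, from plant import env gives the robot as it stands.
- The arm moves only by the tool arm_command, never from a script. Its argument "targets" is a list of rows, each a list of 7 numbers: the shift along the tool's x, y, z in mm, then the turn, a rotation vector about the tool's x, y, z in rad, then the finger opening in mm, from 0 to 85.4. A call has 1 to 10 rows; each row is the pose to reach, as a shift and turn from the pose commanded when the call began, along the tool's axes at that moment; what a row does not reach only later rows make up. A row lasts 1/10 s, in which the tool goes at most 50 mm and 8.59 degrees, less where a joint would pass 70% of its speed; a pose out of reach is approached as far as the arm can. A call with a gripper value outside its range is refused whole. The fingers move at their own pace and stop on an object; "force" is the grip in N (left out, the last holds). Time passes only in rows, so rows that repeat a pose let the fingers close. It gives the time, the measured TCP pose, the force, the opening and the grip force at its end, in the units of the state.
- env.sense(): the state, without advancing time (a new reading comes with each control period).
- env.camera(name): name is "scene" or "top" or "wrist"; returns the picture (480x640x3 uint8, red, green, blue); there is no depth.
- env.calibration(name): a dict with "fx", "fy", "cx", "cy" (pixels), "view" (4x4, takes a point from world to camera coordinates). Camera axes: x right, y up, looking along -z (the intrinsics and any distortion apply to the point x, -y, -z); pixel columns grow to the right and rows downward; lengths in m; the calibration is good to about 2 mm. A picture is of the moment at which its call begins: read the wrist's pose just before it. calibration takes no time and is no camera call; for the wrist camera it gives the pose at the moment of the call.
- env.finish_job(): hands the job in; it is judged then, once.
The state is a dict: "time_s": time; "joint_pos": joint angles; "qd": joint speeds; "joint_torque": joint torques, N m; "tool_pos": TCP position; "ee_rot": TCP orientation; "ft_force": force on the tool from outside, world axes, zero at the start; "wrist_torque": the same for the moment, N m; "grip_width": finger opening in m; "finger_force": force on a finger pad.
Only numpy, scipy, OpenCV 4.12 (cv2) and the standard library are available. Lean on these libraries where they do the work, as an engineer would, in place of code of your own. Each camera call takes 0.05 s, during which the arm holds its last target. There are 200 camera calls.

## Working session

There is one attempt and no reset: what is moved stays moved. The work goes in short steps, Python scripts to look and compute and a tool call to move; the robot and the scene stay as the last step left them, time stands still between calls to the robot, and variables do not carry over. Pictures are saved under pics/ and viewed, at most 13 in all, crops included, and the job is handed in when it is done.

Besides the shell and the picture viewer there is one more tool, called after ">>>" as name([rows], argument=value, ...), one row to a line, values as JSON. arm_command: Moves the arm, as the interface text tells. Its arguments: {"type":"object","properties":{"targets":{"type":"array"},"force":{"type":"number"}},"required":["targets"]}

```bash
mkdir -p pics; ls
python3 - <<'E'
from plant import env
import cv2
for n in("scene","top"):
    cv2.imwrite(f"pics/{n}0.png",env.camera(n)[:,:,::-1]); c=env.calibration(n); print(n,c)
s=env.sense(); print(s)
E
```

```text
pics
scene {'fx': 610.9584807246986, 'fy': 610.9584807246986, 'cx': 321.53175486640816, 'cy': 230.76679304477233, 'view': array([[-0.74023786,  0.67233292,  0.0040441 ,  0.41249356],
       [-0.55013715, -0.60913639,  0.57122847,  0.11757582],
       [ 0.38651911,  0.42062014,  0.82078114, -1.7503412 ],
       [ 0.        ,  0.        ,  0.        ,  1.        ]])}
top {'fx': 583.2861732136681, 'fy': 583.2861732136681, 'cx': 322.9383587365025, 'cy': 237.5300587541633, 'view': array([[-0.07186737, -0.99741148,  0.0023273 , -0.03050933],
       [ 0.97125368, -0.06945132,  0.22769015, -0.57493134],
       [-0.22693914,  0.01862389,  0.97373086, -1.37509256],
       [ 0.        ,  0.        ,  0.        ,  1.        ]])}
{'time_s': 0.1, 'joint_pos': array([-1.41381266e+00,  2.59295837e-01,  1.53597919e+00, -9.79930183e-06,
        1.34799682e+00, -2.02814193e-01]), 'qd': array([ 0.00155823, -0.00216901, -0.00241893, -0.00062921,  0.00050411,
       -0.00139222]), 'joint_torque': array([ 3.08739021e-03, -4.46968174e+01, -2.91247666e+01, -1.44732521e-04,
        6.29577495e-03, -1.26951446e-05]), 'tool_pos': array([ 0.19360209, -0.51441911,  0.30314165]), 'ee_rot': array([ 9.83861241e-01,  1.78931143e-01,  1.44615942e-05, -8.39489233e-04]), 'ft_force': array([-0.90486752,  0.10971999,  0.07994915]), 'wrist_torque': array([ 0.05182079, -0.00865327, -0.02684555]), 'finger_force': 0.0, 'grip_width': 0.08575476380914793}
```

View pics/scene0.png

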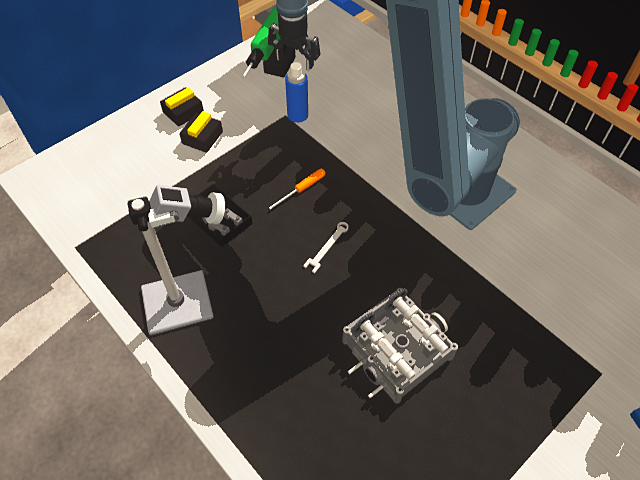

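View pics/top0.png

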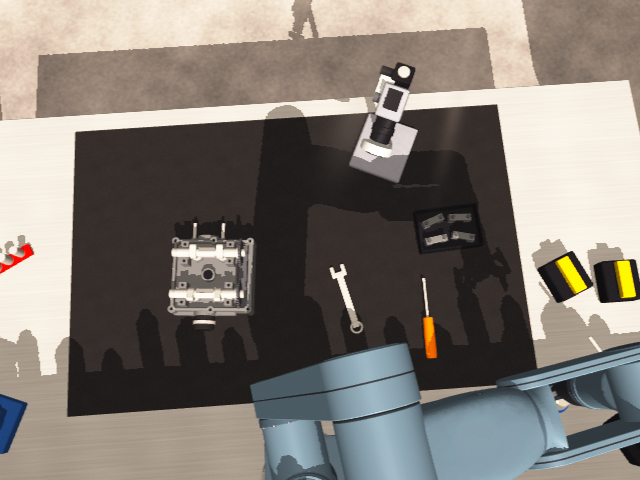

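The scene view has the head near (400,345), with its studs at (355,370) and (375,395), and the camera near (190,205). The top view has the head near (210,275), with the exhaust cam at row ~252, and the camera lens near (378,148). Next I enlarge these areas.

Run:
```python
import cv2,numpy as np
t=cv2.imread("pics/top0.png");s=cv2.imread("pics/scene0.png")
def crop(i,x,y,w,h,k):return cv2.resize(i[y:y+h,x:x+w],None,fx=k,fy=k,interpolation=cv2.INTER_CUBIC)
cv2.imwrite("pics/c1.png",np.hstack([crop(t,160,215,100,115,4),crop(t,340,55,100,115,4)]))
cv2.imwrite("pics/c2.png",np.hstack([crop(s,340,280,120,130,3.33),crop(s,115,170,120,130,3.33)]))
```

```text
(no output)
```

View pics/c1.png

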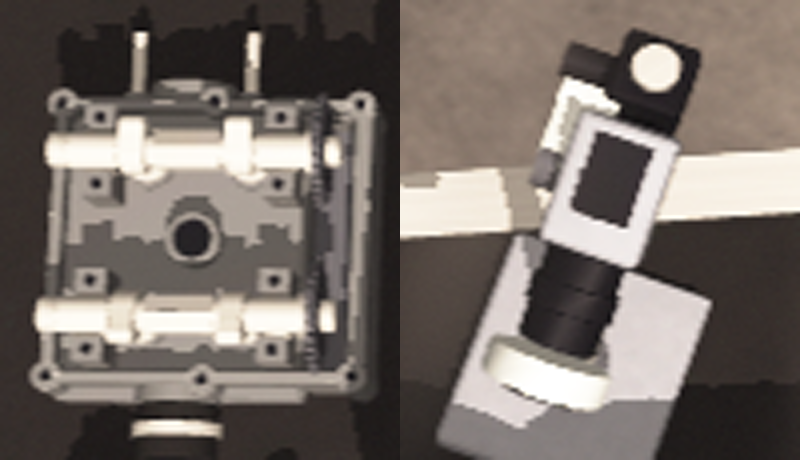

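View pics/c2.png

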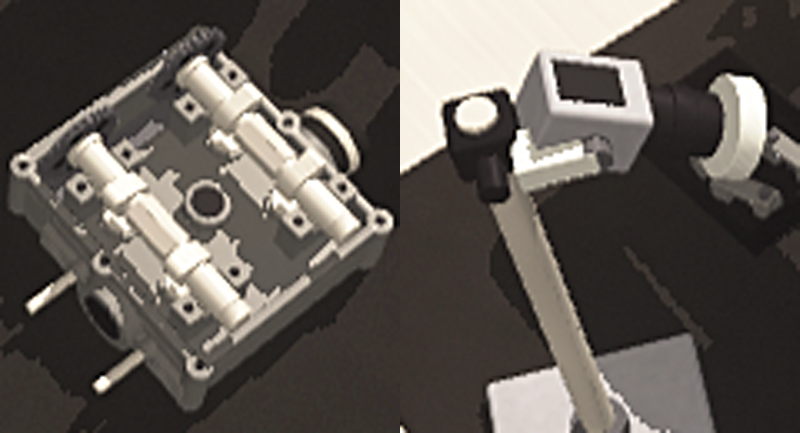

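```bash
cat > h.py <<'E'
import numpy as np, cv2
from scipy.optimize import least_squares
from scipy.spatial.transform import Rotation as R
def proj(c,P):
    p=np.atleast_2d(P)@c['view'][:3,:3].T+c['view'][:3,3]
    return np.c_[c['cx']+c['fx']*p[:,0]/-p[:,2],c['cy']-c['fy']*p[:,1]/-p[:,2]]
def atz(c,uv,z):
    V=c['view'];o=-V[:3,:3].T@V[:3,3];d=V[:3,:3].T@[(uv[0]-c['cx'])/c['fx'],-(uv[1]-c['cy'])/c['fy'],-1]
    return o+d*(z-o[2])/d[2]
def tri(cs,uvs,x0=(.6,0,.2)):
    r=least_squares(lambda P:np.concatenate([proj(c,P)[0]-u for c,u in zip(cs,uvs)]),x0);return r.x,np.abs(r.fun).max()
E
python3 - <<'E'
from plant import env
from h import *
T,S=env.calibration("top"),env.calibration("scene")
t1=lambda x,y:(160+(x+.5)/4-.5,215+(y+.5)/4-.5); t2=lambda x,y:(340+(x-400+.5)/4-.5,55+(y+.5)/4-.5)
s1=lambda x,y:(340+x/3.33,280+y/3.33); s2=lambda x,y:(115+(x-400)/3.33,170+y/3.33)
for n,a,b in(("ex",(46,151),(341,153)),("in",(35,315),(336,318))):
    A,B=atz(T,t1(*a),.086),atz(T,t1(*b),.086);d=B-A;print(n,A,B,"len",np.linalg.norm(d),"yaw",np.degrees(np.arctan2(d[1],d[0])))
for n,a,b in(("exS",(236,310),(85,150)),("inS",(346,226),(192,72))):
    A,B=atz(S,s1(*a),.086),atz(S,s1(*b),.086);d=B-A;print(n,A,B,"len",np.linalg.norm(d),"yaw",np.degrees(np.arctan2(d[1],d[0])))
print("knob",tri([T,S],[t2(655,67),s2(475,117)]))
print("ring",tri([T,S],[t2(547,375),s2(742,125)]))
print("colbase",atz(S,s2(592,418),.018))
E
```

```text
ex [0.55609617 0.29800227 0.086     ] [0.54212009 0.12003333 0.086     ] len 0.17851687553000567 yaw -94.49027972029519
in [0.45670295 0.3058071  0.086     ] [0.44208831 0.1271622  0.086     ] len 0.17924170556558586 yaw -94.67685733852726
exS [0.55360585 0.28793182 0.086     ] [0.54586728 0.13804438 0.086     ] len 0.15008708146898367 yaw -92.95551340674453
inS [0.45446051 0.2971671  0.086     ] [0.44659164 0.14561479 0.086     ] len 0.15175645800318346 yaw -92.97223086069364
knob (array([ 0.82181351, -0.25061665,  0.40684676]), np.float64(0.010623783290554911))
ring (array([ 0.68609048, -0.18804085,  0.34120633]), np.float64(1.0377735654430467))
colbase [ 0.82040567 -0.26483367  0.018     ]
```

```bash
cat >> h.py <<'E'
def rel(s,pos,Rm):
    R0=R.from_quat(s['ee_rot']);d=R0.inv().apply(np.array(pos)-s['tool_pos'])*1000
    w=(R0.inv()*R.from_matrix(Rm)).as_rotvec()
    print("shift mm",d.round(1),"rot",w.round(4),"rows",np.ceil(max(np.linalg.norm(d)/50,np.degrees(np.linalg.norm(w))/8.59)))
def frame(x,z):
    x=np.array(x,float);z=np.array(z,float);z/=np.linalg.norm(z);x-=z*(x@z);x/=np.linalg.norm(x);return np.c_[x,np.cross(z,x),z]
E
python3 - <<'E'
from plant import env
from h import *
s=env.sense();W=env.calibration("wrist");V=W['view'];R0=R.from_quat(s['ee_rot']).as_matrix()
print("cam in tool",R0.T@(-V[:3,:3].T@V[:3,3]-s['tool_pos']));print("axes(tool)",R0.T@V[:3,:3].T);print(W['fx'],W['cx'],W['cy'])
rel(s,[.43,-.07,.45],frame([.419,.908,0],[.64,-.296,-.707]))
E
```

```text
cam in tool [ 0.07329453  0.00072082 -0.06947724]
axes(tool) [[-1.15022835e-03  9.57584650e-01  2.88149812e-01]
 [ 9.99998833e-01  8.11719050e-04  1.29424795e-03]
 [ 1.00545528e-03  2.88150964e-01 -9.57584467e-01]]
375.93588970920774 319.49435047639093 237.21937422773337
shift mm [ 377.8 -333.  -146.2] rot [-0.7449  0.3035 -0.7378] rows 11.0
```

>>> arm_command([
  [378,-333,-146,-0.745,0.3035,-0.738,85],
  [378,-333,-146,-0.745,0.3035,-0.738,85],
  [378,-333,-146,-0.745,0.3035,-0.738,85],
  [378,-333,-146,-0.745,0.3035,-0.738,85],
  [378,-333,-146,-0.745,0.3035,-0.738,85],
  [378,-333,-146,-0.745,0.3035,-0.738,85],
  [378,-333,-146,-0.745,0.3035,-0.738,85],
  [378,-333,-146,-0.745,0.3035,-0.738,85],
  [378,-333,-146,-0.745,0.3035,-0.738,85],
  [378,-333,-146,-0.745,0.3035,-0.738,85],
])

```text
time_s: 1.1
tool_pos: [0.4046, -0.1159, 0.4335]
ee_rot: [0.779, 0.498, 0.204, 0.321]
ft_force: [-0.4, -0.8, -1.7]
grip_width: 0.0847
finger_force: 0.0
```

>>> arm_command([
  [0,0,0,0,0,0,85],
  [0,0,0,0,0,0,85],
  [0,0,0,0,0,0,85],
])

```text
time_s: 1.4
tool_pos: [0.4044, -0.1182, 0.4318]
ee_rot: [0.78, 0.498, 0.202, 0.319]
ft_force: [-1.1, -1.3, -0.8]
grip_width: 0.085
finger_force: 0.0
```

Run:
```python
from plant import env
from h import *
import pickle
s=env.sense();W=env.calibration("wrist");im=env.camera("wrist")
print(s['time_s'],s['tool_pos'],R.from_quat(s['ee_rot']).as_matrix().round(3),s['joint_pos'].round(2))
cv2.imwrite("pics/w1.png",im[:,:,::-1]);pickle.dump(W,open("w1.pkl","wb"))
print(proj(W,[[.686,-.188,.341],[.8218,-.2506,.4]]))
```

```text
1.4 [ 0.40443754 -0.11818572  0.43184377] [[ 0.421  0.648  0.634]
 [ 0.907 -0.299 -0.296]
 [-0.003  0.7   -0.714]] [-0.66 -0.43  2.04  0.22  0.79 -0.32]
[[482.27229943 145.02147739]
 [602.19779995 141.41803665]]
```

View pics/w1.png

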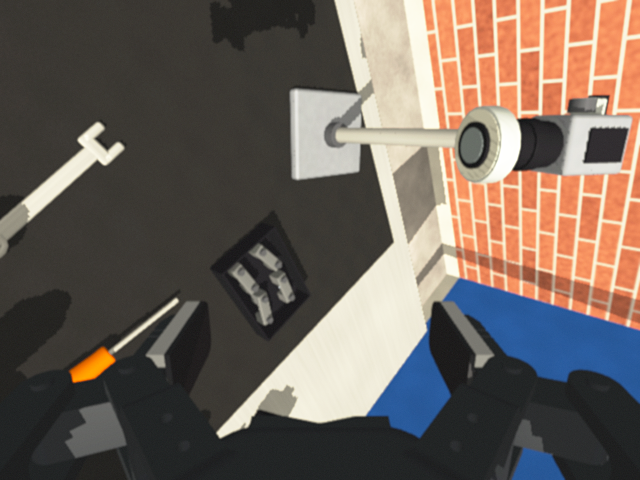

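The wrist view shows the ring light from the front: lens at (473,145), camera body out to (630,145), column base at (333,133). I enlarge the ring.

Run:
```python
import cv2
i=cv2.imread("pics/w1.png");cv2.imwrite("pics/c3.png",cv2.resize(i[95:195,440:640],None,fx=4,fy=4,interpolation=cv2.INTER_CUBIC))
```

```text
(no output)
```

View pics/c3.png

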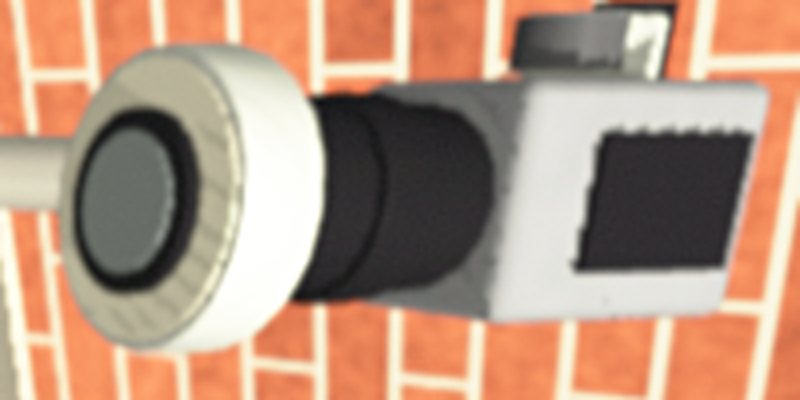

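Run:
```python
from plant import env
from h import *
import pickle
W=pickle.load(open("w1.pkl","rb"));T,S=env.calibration("top"),env.calibration("scene")
pt=lambda x,y:(440+(x+.5)/4-.5,95+(y+.5)/4-.5)
L,Rr,U,D=map(np.array,(pt(60,212),pt(243,178),pt(172,47),pt(142,349)))
a=np.linspace(0,2*np.pi,721)
def ax(y,p): return np.array([np.cos(p)*np.cos(y),np.cos(p)*np.sin(y),np.sin(p)])
def circ(q,r=.033):
    v=ax(q[3],q[4]);h=np.array([-np.sin(q[3]),np.cos(q[3]),0]);u=np.cross(v,h)
    return q[:3]+r*(np.cos(a)[:,None]*h+np.sin(a)[:,None]*u)
K=np.array([.8218,-.2506])
def f(q,w):
    P=proj(W,circ(q));l,r,t,b=P[P[:,0].argmin()],P[P[:,0].argmax()],P[P[:,1].argmin()],P[P[:,1].argmax()]
    e=[l[0]-L[0],r[0]-Rr[0],t[1]-U[1],b[1]-D[1],.2*(l[1]-L[1]),.2*(r[1]-Rr[1]),.2*(t[0]-U[0]),.2*(b[0]-D[0])]
    d=ax(q[3],q[4]);hd=np.r_[np.cos(q[3]),np.sin(q[3])]
    rel=q[:3]-np.r_[K-.06*hd,.39]            # lens axis through the pivot
    off=rel-d*(rel@d)
    return np.r_[e,w*off/.003]
for w in(0,.3,1):
    r=least_squares(f,[.686,-.188,.341,np.radians(-25),.5],args=(w,),x_scale=[.01,.01,.01,.1,.1],diff_step=1e-4)
    q=r.x;d=ax(q[3],q[4]);print(w,q[:3].round(4),np.degrees(q[3:]).round(1),"res",r.fun.round(2))
    print("  top",proj(T,q[:3]),"scene",proj(S,q[:3]),"focus",(q[:3]-.15*d).round(4))
```

```text
0 [ 0.6965 -0.1938  0.3297] [-24.2  31.4] res [ 0.06  0.05 -0.02 -0.03  0.27  0.   -0.41 -0.12  0.   -0.   -0.  ]
  top [[377.40923472 146.31225741]] scene [[211.78081335 211.46866893]] focus [ 0.5797 -0.1414  0.2516]
0.3 [ 0.6938 -0.1924  0.3311] [-24.5  32. ] res [ 0.18 -0.04 -0.36  0.34  0.36 -0.03 -0.39 -0.15  0.34 -0.17 -0.61]
  top [[376.90220252 147.3529184 ]] scene [[213.15669906 210.78438523]] focus [ 0.578  -0.1396  0.2516]
1 [ 0.6898 -0.1903  0.3331] [-24.6  32.9] res [ 0.38 -0.18 -0.85  0.88  0.44 -0.11 -0.37 -0.17  0.26 -0.14 -0.45]
  top [[376.17256282 148.86203169]] scene [[215.14378343 209.79037361]] focus [ 0.5752 -0.1379  0.2517]
```

Run:
```python
from plant import env
from h import *
import pickle
W=pickle.load(open("w1.pkl","rb"));y,p=np.radians([-24.4,32]);d=np.array([np.cos(p)*np.cos(y),np.cos(p)*np.sin(y),np.sin(p)])
C=np.array([.6925,-.1917,.3318]);g=(440+127.5/4-.5,95+202/4-.5)
for s in(0,.004,.008,.012): print(s,proj(W,C-s*d)-g)
s=env.sense();yw=np.radians(85.5);rel(s,[.549,.213,.28],frame([np.cos(yw),np.sin(yw),0],[0,0,-1]))
```

```text
0 [[4.09876442 0.00827576]]
0.004 [[0.0872208 0.0906629]]
0.008 [[-3.94382968  0.17345066]]
0.012 [[-7.99452966  0.25664198]]
shift mm [ 362.3 -112.3  101.4] rot [ 0.7667  0.141  -0.3389] rows 8.0
```

>>> arm_command([
  [362,-112,101,0.767,0.141,-0.339,85],
  [362,-112,101,0.767,0.141,-0.339,85],
  [362,-112,101,0.767,0.141,-0.339,85],
  [362,-112,101,0.767,0.141,-0.339,85],
  [362,-112,101,0.767,0.141,-0.339,85],
  [362,-112,101,0.767,0.141,-0.339,85],
  [362,-112,101,0.767,0.141,-0.339,85],
  [362,-112,101,0.767,0.141,-0.339,85],
  [362,-112,101,0.767,0.141,-0.339,85],
  [362,-112,101,0.767,0.141,-0.339,85],
])

```text
time_s: 2.45
tool_pos: [0.5494, 0.2122, 0.2794]
ee_rot: [0.734, 0.679, -0.001, -0.0]
ft_force: [0.0, 0.8, 0.5]
grip_width: 0.0854
finger_force: 0.0
```

>>> arm_command([
  [0,0,0,0,0,0,85],
  [0,0,0,0,0,0,85],
  [0,0,0,0,0,0,85],
])

```text
time_s: 2.75
tool_pos: [0.5489, 0.2128, 0.2825]
ee_rot: [0.734, 0.679, 0.001, 0.001]
ft_force: [0.3, 0.1, -0.1]
grip_width: 0.0852
finger_force: 0.0
```

Run:
```python
from plant import env
from h import *
import pickle
s=env.sense();W=env.calibration("wrist");im=env.camera("wrist")
print(s['time_s'],s['tool_pos'],R.from_quat(s['ee_rot']).as_matrix().round(3),s['joint_pos'].round(2))
cv2.imwrite("pics/w2.png",im[:,:,::-1]);pickle.dump(W,open("w2.pkl","wb"))
print(proj(W,[[.549,.213,.086],[.5561,.297,.086],[.542,.12,.086]]))
```

```text
2.75 [0.54892435 0.21284142 0.28245216] [[ 0.078  0.997  0.003]
 [ 0.997 -0.078 -0.   ]
 [-0.     0.003 -1.   ]] [ 0.18  0.34  1.47 -0.    1.32  0.26]
[[318.79362906 227.7951852 ]
 [319.37969212 106.0897423 ]
 [319.32125944 339.75481275]]
```

View pics/w2.png

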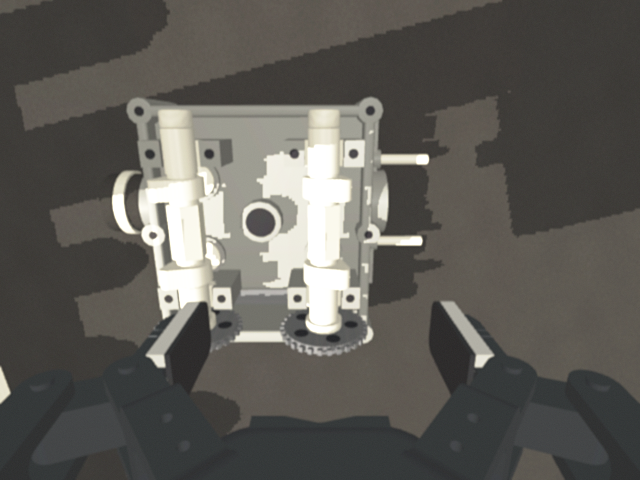

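Run:
```python
from plant import env
from h import *
import pickle
W=pickle.load(open("w2.pkl","rb"))
A,B=atz(W,(324.5,126),.097),atz(W,(324,322),.097);d=B-A
print(A,B,np.degrees(np.arctan2(d[1],d[0])))
for z,v in((.086,190),(.086,274),(.097,231)): print(atz(W,(325,v),z))
```

```text
[0.55839819 0.28404988 0.097     ] [0.54728417 0.14181927 0.097     ] -94.46806280731023
[0.55562028 0.24042587 0.086     ]
[0.55080768 0.17632728 0.086     ]
[0.55341274 0.21330671 0.097     ]
```

>>> arm_command([
  [-1,2.5,40,0.003,0,0,85],
  [-1,2.5,80,0.003,0,0,85],
  [-1,2.5,105,0.003,0,0,85],
  [-1,2.5,120,0.003,0,0,85],
  [-1,2.5,130,0.003,0,0,85],
  [-1,2.5,137,0.003,0,0,85],
  [-1,2.5,137,0.003,0,0,85],
  [-1,2.5,137,0.003,0,0,85],
])

```text
time_s: 3.6
tool_pos: [0.5518, 0.2131, 0.1452]
ee_rot: [0.733, 0.68, -0.0, -0.0]
ft_force: [0.3, -0.3, -0.7]
grip_width: 0.0851
finger_force: 0.0
```

>>> arm_command([
  [0,0,0,0,0,0,45],
  [0,0,0,0,0,0,40],
  [0,0,0,0,0,0,32],
  [0,0,0,0,0,0,28],
  [0,0,0,0,0,0,28],
], force=25)

```text
time_s: 4.1
tool_pos: [0.5513, 0.2131, 0.1444]
ee_rot: [0.733, 0.68, -0.001, -0.0]
ft_force: [0.5, 0.7, -0.4]
grip_width: 0.0275
finger_force: 0.0
```

Run:
```python
from plant import env
from h import *
s=env.sense();W=env.calibration("wrist");im=env.camera("wrist")
print(s['time_s'],s['tool_pos'],R.from_quat(s['ee_rot']).as_matrix().round(3),s['grip_width'],s['ft_force'],s['finger_force'])
cv2.imwrite("pics/w3.png",im[:,:,::-1])
```

```text
4.1 [0.5512681  0.21314316 0.14440039] [[ 0.076  0.997 -0.002]
 [ 0.997 -0.076 -0.   ]
 [-0.001 -0.002 -1.   ]] 0.02751807490139559 [ 0.4893949   0.6532755  -0.42992185] 0.0
```

View pics/w3.png

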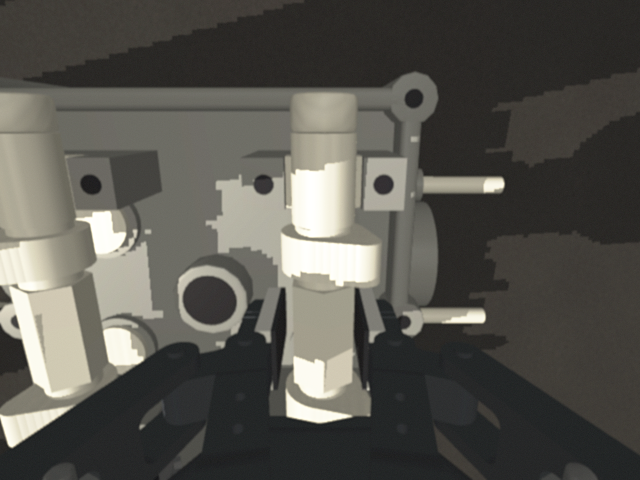

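The hexagon spans columns 293–354, between the jaws at about 282 and 358. That is about 1 mm off centre, so I correct by +1 mm in y and grip.

>>> arm_command([
  [0,1,0,0,0,0,26],
  [0,1,0,0,0,0,15],
  [0,1,0,0,0,0,15],
  [0,1,0,0,0,0,15],
  [0,1,0,0,0,0,15],
  [0,1,0,0,0,0,15],
], force=80)

```text
time_s: 4.75
tool_pos: [0.5525, 0.213, 0.1446]
ee_rot: [0.733, 0.68, -0.001, -0.0]
ft_force: [-0.5, -0.4, 3.9]
grip_width: 0.0205
finger_force: 78.9
```

>>> arm_command([
  [0,0,-10,0,0,0,15],
  [0,0,-25,0,0,0,15],
  [0,0,-50,0,0,0,15],
  [0,0,-80,0,0,0,15],
  [0,0,-110,0,0,0,15],
  [0,0,-140,0,0,0,15],
  [0,0,-160,0,0,0,15],
  [0,0,-170,0,0,0,15],
  [0,0,-170,0,0,0,15],
])

```text
time_s: 5.65
tool_pos: [0.5526, 0.2132, 0.315]
ee_rot: [0.733, 0.68, -0.0, -0.0]
ft_force: [-0.0, -0.0, -6.2]
grip_width: 0.0202
finger_force: 79.1
```

```bash
cat >> h.py <<'E'
yw,pt_=np.radians([-24.4,32]);D=np.array([np.cos(pt_)*np.cos(yw),np.cos(pt_)*np.sin(yw),np.sin(pt_)])
F=np.array([.6925,-.1917,.3318])-.154*D
E
python3 - <<'E'
from plant import env
from h import *
s=env.sense();W=env.calibration("wrist");im=env.camera("wrist")
print(s['time_s'],s['tool_pos'],s['grip_width'],s['ft_force'],s['finger_force'],F)
i2=env.camera("scene");cv2.imwrite("pics/w4.png",np.hstack([cv2.resize(im[60:,100:560],(400,365)),cv2.resize(i2[150:450,100:500],(400,365))])[:,:,::-1])
A=frame([-np.sin(yw),np.cos(yw),0],[0,0,-1]);rel(s,F+[0,0,.0586],A)
E
```

```text
5.65 [0.55260506 0.21315674 0.31496132] 0.020207810517134446 [-4.05264065e-03 -3.64010170e-02 -6.23197984e+00] 79.10436593927443 [ 0.57356525 -0.13774881  0.25019243]
shift mm [-348.3   47.4    6.2] rot [-0.0008  0.0004  0.3501] rows 8.0
```

View pics/w4.png

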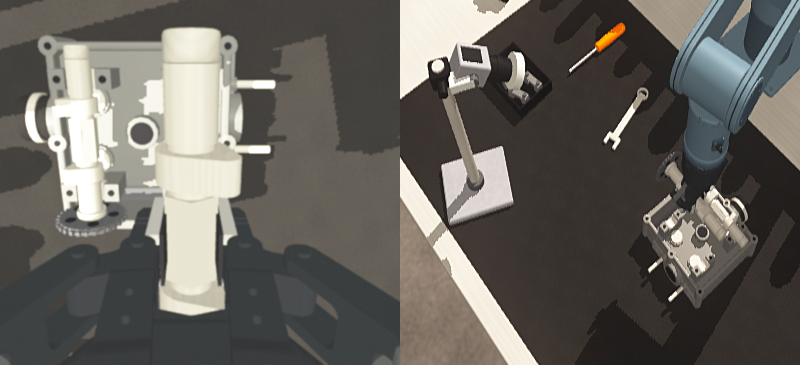

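>>> arm_command([
  [-20,3,0,0,0,0.02,15],
  [-55,8,1,0,0,0.055,15],
  [-95,13,2,0,0,0.095,15],
  [-135,18,3,0,0,0.135,15],
  [-175,24,4,0,0,0.175,15],
  [-215,29,5,0,0,0.215,15],
  [-255,35,6,0,0,0.255,15],
  [-295,40,6,0,0,0.295,15],
  [-330,45,6,0,0,0.33,15],
  [-348,47,6,0,0,0.35,15],
])

```text
time_s: 6.75
tool_pos: [0.5724, -0.1404, 0.3061]
ee_rot: [0.842, 0.54, -0.002, -0.001]
ft_force: [0.1, -0.1, -6.1]
grip_width: 0.0206
finger_force: 79.0
```

>>> arm_command([
  [0,0,0,0,0,0,15],
  [0,0,0,0,0,0,15],
  [0,0,0,0,0,0,15],
  [0,0,0,0,0,0,15],
  [0,0,0,0,0,0,15],
  [0,0,0,0,0,0,15],
])

```text
time_s: 7.35
tool_pos: [0.5732, -0.1367, 0.3086]
ee_rot: [0.84, 0.542, -0.001, -0.0]
ft_force: [0.4, -0.5, -6.2]
grip_width: 0.0202
finger_force: 79.0
```

Run:
```python
from plant import env
from h import *
s=env.sense();R0=R.from_quat(s['ee_rot']).as_matrix()
print(s['time_s'],s['tool_pos'],R0.round(3),s['grip_width'],s['finger_force'],s['joint_pos'].round(2))
print("origin err",s['tool_pos']+.0586*R0[:,2]-F, "dot",R0[:,0]@D)
i1=env.camera("top");i2=env.camera("scene")
cv2.imwrite("pics/w5.png",np.hstack([cv2.resize(i1[40:240,260:460],(400,400),interpolation=2),cv2.resize(i2[130:330,110:310],(400,400),interpolation=2)])[:,:,::-1])
for n in("top","scene"): print(proj(env.calibration(n),[F,F+R0[:,0]*.084,F-R0[:,0]*.092]).round(1))
```

```text
7.35 [ 0.57316986 -0.13672275  0.30855675] [[ 0.412  0.911 -0.002]
 [ 0.911 -0.412 -0.001]
 [-0.001 -0.001 -1.   ]] 0.020192751574893704 79.03111525811255 [-0.42  0.33  1.43 -0.    1.39  0.  ]
origin err [-0.00049159  0.00099556 -0.0002356 ] dot -0.0016907100946869965
[[353.5 215.1]
 [317.2 202.2]
 [393.7 229.3]]
[[275.7 218. ]
 [285.9 247.6]
 [265.2 187.7]]
```

View pics/w5.png

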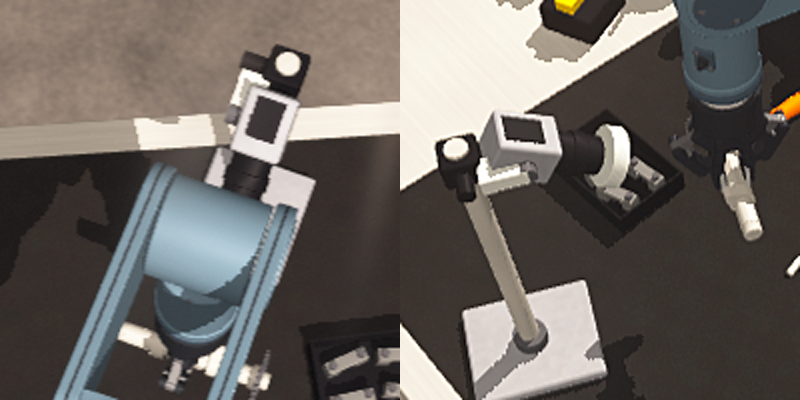

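>>> arm_command([
  [0,0,0,0,0,0,15],
  [0,0,0,0,0,0,15],
  [0,0,0,0,0,0,15],
  [0,0,0,0,0,0,15],
  [0,0,0,0,0,0,15],
  [0,0,0,0,0,0,15],
  [0,0,0,0,0,0,15],
  [0,0,0,0,0,0,15],
])

```text
time_s: 8.25
tool_pos: [0.5731, -0.1375, 0.3084]
ee_rot: [0.841, 0.542, -0.001, -0.0]
ft_force: [-0.5, 0.6, -6.6]
grip_width: 0.0205
finger_force: 79.0
```

Run:
```python
from plant import env
from h import *
s=env.sense();Z=np.array([0,0,-1.]);A=frame(-D,Z-D*(Z@D));print(A.round(3))
rel(s,F-.092*D-.0586*A[:,2],A);print((F-.092*D-.0586*A[:,2]).round(3))
R0=R.from_quat(s['ee_rot']);w=(R0.inv()*R.from_matrix(A)).as_rotvec()
for k in(.25,.5,.75): print(k,R0.apply(R.from_rotvec(k*w).as_matrix().T).round(2).tolist())
```

```text
[[-0.772  0.413  0.483]
 [ 0.35   0.911 -0.219]
 [-0.53   0.    -0.848]]
shift mm [   0.  -108.5   57.4] rot [-0.4396 -0.4379 -1.5255] rows 11.0
[ 0.474 -0.093  0.251]
0.25 [[0.05, 0.99, -0.13], [1.0, -0.04, 0.08], [0.08, -0.13, -0.99]]
0.5 [[-0.31, 0.91, -0.27], [0.93, 0.35, 0.12], [0.2, -0.22, -0.95]]
0.75 [[-0.6, 0.68, -0.42], [0.72, 0.68, 0.09], [0.34, -0.25, -0.91]]
```

>>> arm_command([
  [0,-10,3,-0.015,-0.015,-0.051,15],
  [0,-20,6,-0.044,-0.044,-0.153,15],
  [0,-30,12,-0.073,-0.073,-0.254,15],
  [0,-40,17,-0.103,-0.102,-0.356,15],
  [0,-50,22,-0.132,-0.131,-0.458,15],
  [0,-60,28,-0.161,-0.161,-0.559,15],
  [0,-70,33,-0.19,-0.19,-0.661,15],
  [0,-78,37,-0.22,-0.219,-0.763,15],
  [0,-85,41,-0.249,-0.248,-0.864,15],
  [0,-92,45,-0.278,-0.277,-0.966,15],
])

```text
time_s: 9.25
tool_pos: [0.4885, -0.099, 0.2634]
ee_rot: [0.477, 0.859, -0.04, 0.183]
ft_force: [0.1, -0.7, -6.4]
grip_width: 0.0203
finger_force: 79.2
```

Run:
```python
from plant import env
from h import *
s=env.sense();Z=np.array([0,0,-1.]);A=frame(-D,Z-D*(Z@D))
rel(s,F-.092*D-.0586*A[:,2],A);print(s['joint_pos'].round(2),s['time_s'])
```

```text
shift mm [16.2 -9.8  5.9] rot [-0.1604 -0.1608 -0.5554] rows 5.0
[-0.35  0.06  1.93 -0.19  0.8  -0.8 ] 9.25
```

>>> arm_command([
  [3,-2,1,-0.029,-0.029,-0.1,15],
  [6,-4,2,-0.058,-0.058,-0.2,15],
  [9,-6,4,-0.087,-0.087,-0.3,15],
  [12,-8,5,-0.116,-0.116,-0.4,15],
  [15,-9,6,-0.14,-0.14,-0.48,15],
  [16,-10,6,-0.16,-0.161,-0.555,15],
  [16,-10,6,-0.16,-0.161,-0.555,15],
  [16,-10,6,-0.16,-0.161,-0.555,15],
  [16,-10,6,-0.16,-0.161,-0.555,15],
  [16,-10,6,-0.16,-0.161,-0.555,15],
])

```text
time_s: 10.25
tool_pos: [0.4752, -0.0935, 0.2515]
ee_rot: [0.206, 0.939, -0.058, 0.269]
ft_force: [0.2, -0.0, -5.8]
grip_width: 0.0203
finger_force: 79.3
```

Run:
```python
from plant import env
from h import *
s=env.sense();R0=R.from_quat(s['ee_rot']).as_matrix()
print(s['time_s'],s['grip_width'],s['finger_force'],s['joint_pos'].round(2))
print("end err",s['tool_pos']+.0586*R0[:,2]-.092*R0[:,0]-F, "deg",np.degrees(np.arccos(-R0[:,0]@D)))
i1=env.camera("top");i2=env.camera("scene")
cv2.imwrite("pics/w6.png",np.hstack([cv2.resize(i1[90:240,270:420],(400,400),interpolation=2),cv2.resize(i2[170:320,180:330],(400,400),interpolation=2)])[:,:,::-1])
for n,o in(("top",(270,90)),("scene",(180,170))): print(((proj(env.calibration(n),[F,F-.092*D,F-.176*D,F+.15*D])-o)*8/3).round())
```

```text
10.25 0.020304623578309304 79.32233558502048 [-0.42 -0.03  2.13 -0.01  0.49 -1.56]
end err [ 0.00072527 -0.0012759   0.00032597] deg 0.2870837383985864
[[223. 334.]
 [188. 434.]
 [158. 521.]
 [283. 159.]]
[[255. 128.]
 [344. 139.]
 [419. 148.]
 [ 95. 108.]]
```

View pics/w6.png

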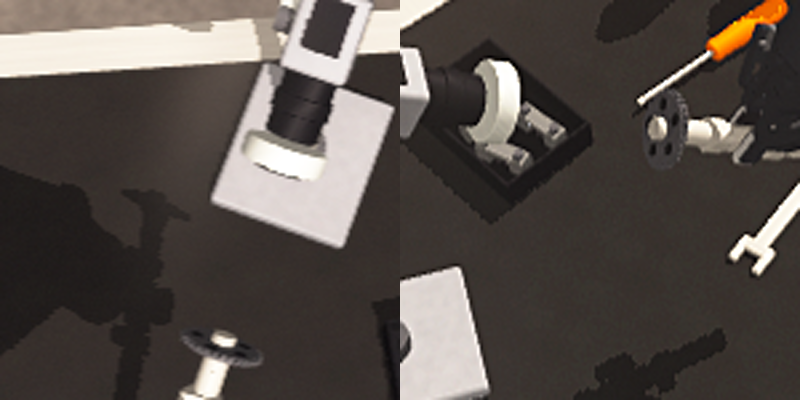

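The sprocket end face lies at (225,336) in the top crop and (256,128) in the scene crop. Both match the predicted focus point, so I let it settle and hand in.

>>> arm_command([
  [0,0,0,0,0,0,15],
  [0,0,0,0,0,0,15],
  [0,0,0,0,0,0,15],
  [0,0,0,0,0,0,15],
  [0,0,0,0,0,0,15],
])

```text
time_s: 10.85
tool_pos: [0.4749, -0.0934, 0.2513]
ee_rot: [0.205, 0.939, -0.058, 0.269]
ft_force: [0.1, 0.4, -6.0]
grip_width: 0.0207
finger_force: 79.3
```

```bash
python3 -c "
from plant import env
s=env.sense();print(abs(s['qd']).max(),s['tool_pos']);print(env.finish_job())"
```

```text
0.0017843039548632543 [ 0.47492251 -0.09343642  0.25127348]
the job is handed in; nothing more can be done
None
```

I lifted the exhaust camshaft out, held it level and broadside at the focus point for about 1.5 s, then turned its sprocket end to the lens and handed in with it held still there. By my own measurements, the end face was about 1.5 mm from the focus point and the axis 0.3° off the lens axis; no verdict came back.

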